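Shut off and lock the griddle's gas tap

ROBOT

A 6-joint arm with a two-finger parallel gripper is mounted at the origin on the work surface. World frame = base frame: x ahead of the robot, y to its left, z up, the work surface at z = 0. Lengths are in mm, angles in rad, forces in N, time in s.
With the tool pointing down it reaches from about 350 to 1000 mm from the base axis. Payload 7.1 kg.
Tool frame: the origin (TCP) lies midway between the tips of the shut fingers; the grasp point (between the pads) lies 19 mm behind it (manip.grip_point_offset is the distance from the TCP to the grasp point, in mm); z points along the fingers, y is the direction in which the jaws open and shut (so a half turn about z gives the same grasp; the last joint's range is limited). The gripper opens to 85 mm and grips with 20 to 120 N. Pads are 22 mm wide; open, the fingers measure 114 mm over their backs; the gripper's body (76 mm by 85 mm) begins 54 mm behind the grasp point. The pads swing forward as they close: fully open they stand 13 mm farther back than shut.
Start: joints at [-1.16, 0.423, 1.63, -0, 1.089, -0.019], TCP at [260.445, -568.131, 231.319] pointing down, gripper open.
Joint ranges: [-3, 3], [-0.9, 2.11], [0.09, 2.58], [-1.31, 4.45], [0.11, 2.69], [-2.54, 2.54]. Speed limits (rad/s): [2.39, 2.39, 3.01, 3.14, 3.14, 3.14].

INTERFACE

Orientations are given as a 3x3 rotation matrix whose columns are the frame's x, y, z axes.
In Python, from station import manip gives the robot as it stands.
- The arm moves only by the tool send_rows, never from a script. Its argument "plan" is a list that holds one entry, the list of rows, each a list of 6 numbers: the shift along the tool's x, y, z in m, then the turn, a rotation vector about the tool's x, y, z in units of 6 degrees (1.0 is 6 degrees). In form: [[[tx, ty, tz, ax, ay, az], ...]]. A call has 1 to 20 rows; each row is the pose to reach, as a shift and turn from the pose measured when the call began, along the tool's axes at that moment; what a row does not reach only later rows make up. A row lasts 1/12 s, in which the tool goes at most 41.7 mm and 7.16 degrees, less where a joint would pass 70% of its speed; a pose out of reach is approached as far as the arm can. A call with a gripper value outside its range is refused whole. "claw" is the opening, from 0 (shut) to 1 (fully open), set as the call begins (left out, the last holds). The fingers move at their own pace and stop on an object; "newtons" is the grip in N (left out, the last holds). Time passes only in rows, so rows that repeat a pose let the fingers close. It gives the time, the measured TCP pose, the force and the opening at its end, in the units of the state.
- manip.read_state(): the state, without advancing time (a new reading comes with each control period).
- manip.capture(name): name is "scene" or "top" or "wrist"; returns a dict with "color" (384x512x3 uint8, red, green, blue), "fov_y" (degrees; the focal length in pixels is half the picture's height over the tangent of half this angle, whatever the lens; pixels are square), "cx", "cy" (the principal point, pixels), "rvec" (rotation vector, rad) and "tvec" (3), from world to camera coordinates, as OpenCV has them. Camera axes: x right, y down, z forward; pixel columns grow to the right and rows downward; lengths in mm; the calibration is good to about 2 mm. The wrist camera is an equidistant fisheye: a pixel r from the principal point sees the ray r / f radians off the axis. A picture is of the moment at which its call begins. There is no depth.
- manip.finish_job(): hands the job in, once; it reports no verdict.
Trained networks look in a picture, given as the dict that the camera call returned (one of the last four; its "shot" number tells which), for a name from the list of things; names that differ only in an ending like _2 or _b are one class to them, and where a whole thing is asked for, a point or a joint stands for the part that bears it (a point fixed in the world has none). Each returns a list of dicts, best first, with "conf" (0 to 1); they miss things now and then, are a little off and sometimes report something else, mostly with a low value. They report only what shows in the picture. A call takes as long as a camera call. They do not tell look-alikes from the thing itself.
- manip.look_for(picture, thing): "position" ([x, y, z] in mm, in world coordinates, good to about 4 mm: the middle of the surface that is visible of it).
- manip.mark_of(picture, thing): "position" ([x, y, z] in mm, in world coordinates, good to about 4 mm: a listed point, or the origin of a listed thing).
The state is a dict: "time_s": time; "joint_positions": joint angles; "qd": joint speeds; "joint_efforts": joint torques, N m; "ee_pos": TCP position; "ee_rot": TCP orientation; "wrist_force": force on the tool from outside, world axes, zero at the start; "ft_torque": the same for the moment, N m; "opening": finger opening in mm.
Only numpy, scipy, OpenCV 4.12 (cv2) and the standard library are available. Lean on these libraries where they do the work, as an engineer would, in place of code of your own. Each camera call takes 0.05 s, during which the arm holds its last target. There are 200 camera calls.

TASK

The stall is closing: turn the gas tap on the griddle's control box clockwise all the way to its off stop. Then take the lock pin out of its wooden block and put it down through the hole in the tap's lug and the hole in the tongue below it, fully home with its collar resting on the lug, and let go. Leave everything else on the table and the griddle where it is.

Things in the scene. Friction and masses are not known exactly. Their poses are not given: they have to be found in the camera images.
- griddle: Fixed gas griddle. Origin: centre of the underside of its grey control box (200 mm deep in x, 320 wide in y, top 85 above the table); x points to the black plate behind (x 100 to 360, top 100, rims to 130 mm high). The tap's vertical axis is at x=-20, y=0. A steel tongue (50 mm wide, 10 thick, top level with the box) sticks out 45 mm from the front face's middle, free air below.
- tap (a joint): Gas tap angle, rad, about a vertical axis: 0 = off, the clockwise end stop (seen from above); grows anticlockwise, open stop at 1.6; starts at 0.8 to 1.5. About 0.12 N m friction; stays where left; the off stop is firm. At angle a the lug points along griddle yaw + pi + a: at 0 over the tongue, to the griddle's -x.
- tap_grip (a point): On the tap's axis inside its black grip bar, 122 mm above the table, turns with the tap: x axis along the bar, -x along the flat steel lug. The bar is 90 mm long, 16 thick, centred on the axis, from 100 to 138 mm above the table, on a round boss of radius 32 mm (top at 100 mm). Grip it across the 16 mm.
- lug_hole (a point): Centre of the 17 mm through hole in the tap's steel lug, at the lug's top face, 96 mm above the table, 100 mm from the tap's axis. The lug is 8 mm thick, 36 wide at the hole, turns with the tap; its end is 120 mm from the axis. The grip bar's end is 55 mm from the hole.
- tongue_hole (a point): Centre of the 17 mm through hole in the fixed tongue at the griddle's front, at the tongue's top face, 85 mm above the table (griddle frame x = -120 mm, y = 0). When the tap is at 0 the lug's hole is straight above it, with a gap of 3 mm between lug and tongue.
- pin: Loose lock pin, about 0.15 kg, upright in the block. Origin: its lower tip; z up along it. Steel shank 12 mm diameter (z 0 to 60, nose tapered over 8 mm), steel collar 32 mm diameter (z 60 to 66), round wooden handle 26 mm diameter (z 66 to 121). Fully home, its tip is 36 mm above the table.
- pin_tip (a point): The lower tip of the pin (its body origin).
- block: Fixed wooden block 80 x 80 mm, 75 mm high, with an 18 mm vertical hole through its middle in which the pin stands, collar on the block's top. Origin: centre of its underside on the table. It stands left or right of the griddle.
- bowl: Bystander: steel bowl, 120 mm across, 55 mm high, on the table on the other side of the griddle from the block. Origin: centre of its underside.
- tin: Bystander: short round tin, 56 mm across, 50 mm high, on the control box's top towards the plate, left of the tap. Origin: centre of its underside.
- turner: Bystander: turner (spatula), 250 mm long, lying on the black plate. Origin: the middle of its underside.
- oil: Bystander: bottle, 66 mm across, 170 mm high, on the table at the left. Origin: centre of its underside.
- jar: Bystander: jar, 80 mm across, 110 mm high, on the table at the right. Origin: centre of its underside.
- brush: Bystander: brush, 160 mm long, lying on the table in front of the griddle, left of its middle. Origin: the middle of its underside.
- roller: Bystander: wooden rolling pin, 300 mm long, 42 mm thick, lying on the table at the robot's right. Origin: the middle of its underside.
Mind the look-alikes: they are no part of the job. What is meant by the pin is not red or turquoise, and is the smaller of those in its own colour.

How it is judged (in metres and radians):
On the way, in this order (a step that is already met when the one before it is completed fails the run):
1. the tap is turned to its off stop while the pin is still out of the tongue's hole (value of joint tap below 0.04 rad and distance between pin_tip and tongue_hole above 0.08 m), for 0.2 s.
2. the pin is through the lug and the tongue (horizontal distance between pin_tip and tongue_hole below 0.006 m and z of pin_tip in the frame of tongue_hole below -0.03 m), for 0.2 s.
At the end, for the whole second after the job is handed in: The tap is at its off stop (within 0.05 rad); the pin stands upright (within 0.1 rad) and at rest through the lug's and the tongue's holes, its tip within 7 mm of the holes' axis and at least 45 mm below the tongue's top (49 mm is fully home) (value of joint tap below 0.05 rad and horizontal distance between pin_tip and tongue_hole below 0.007 m and z of pin_tip in the frame of tongue_hole below -0.045 m and angle between pin's own z axis and vertical below 0.1 rad and linear speed of pin below 0.02 m/s); the robot touches nothing.
It fails at once if a bystander on the griddle (tin, turner) is moved more than 30 mm (distance of any of tin, turner from where it was at the start of the episode above 0.03 m).
It fails at once if a bystander on the table (bowl, oil bottle, jar, brush, rolling pin) is moved more than 30 mm (distance of any of bowl, oil, jar, brush, roller from where it was at the start of the episode above 0.03 m).
It also fails if it takes over 70 s, if anything falls off the work surface, if the arm or the gripper's body presses on something with over 40 N, if the wrist force passes 120 N, or if a joint passes its speed limit or range.

## Working session

There is one attempt and no reset: what is moved stays moved. The work goes in short steps, Python scripts to look and compute and a tool call to move; the robot and the scene stay as the last step left them, time stands still between calls to the robot, and variables do not carry over. Pictures are saved under pics/ and viewed, about 8 in all and at most 12, crops included, and the job is handed in when it is done.

Besides the shell and the picture viewer there is one more tool, called after "Call:" as name(argument=value, ...), one argument or row to a line, values as JSON. send_rows: Moves the arm, as the interface text tells. Its arguments: {"type":"object","properties":{"plan":{"type":"array","items":{"type":"array","items":{"type":"array","items":{"type":"number"}}}},"claw":{"type":"number"},"newtons":{"type":"number"}},"required":["plan"]}

```bash
mkdir -p pics; cat > h.py <<'E'
import numpy as np, cv2
from station import manip
np.set_printoptions(precision=1,suppress=True)
def shot(name,fn=None):
    p=manip.capture(name)
    if fn: cv2.imwrite('pics/'+fn,p['color'][:,:,::-1])
    return p
def K(p):
    f=192/np.tan(np.radians(p['fov_y'])/2); return np.array([[f,0,p['cx']],[0,f,p['cy']],[0,0,1.]])
def ray(p,u,v):
    R=cv2.Rodrigues(np.array(p['rvec'],float))[0]; t=np.array(p['tvec'],float); k=K(p)
    d=np.array([u-p['cx'],v-p['cy']])
    if p.get('name')=='wrist' or p.get('fish'):
        r=np.hypot(*d); th=r/k[0,0]; c=np.array([*(d/max(r,1e-9)*np.sin(th)),np.cos(th)])
    else: c=np.array([*(d/k[0,0]),1])
    return -R.T@t, R.T@c
def atz(p,u,v,z):
    o,d=ray(p,u,v); return o+d*(z-o[2])/d[2]
def proj(p,X,fish=False):
    R=cv2.Rodrigues(np.array(p['rvec'],float))[0]; c=R@np.array(X,float)+np.array(p['tvec'],float); f=K(p)[0,0]
    if fish:
        r=np.hypot(c[0],c[1]); th=np.arctan2(r,c[2]); return np.array([p['cx'],p['cy']])+f*th*c[:2]/max(r,1e-9)
    return np.array([p['cx'],p['cy']])+f*c[:2]/c[2]
def tool(X):
    "world mm target -> shift in tool axes (m)"
    s=manip.read_state(); return np.array(s['ee_rot']).T@(np.array(X)-np.array(s['ee_pos']))/1000
E
python3 - <<'E'
from h import *
a=[]
for n in ('scene','top'):
    p=shot(n); a.append(p['color'][:,:,::-1])
    print(n,{k:v for k,v in p.items() if k!='color'})
    for t in ['griddle','tap_grip','lug_hole','tongue_hole','pin','pin_tip','block','bowl','tin','oil','jar','brush','roller','turner']:
        print(t,[(np.array(r['position']),round(r['conf'],2)) for r in manip.mark_of(p,t)[:3]])
for n,i in zip(('scene','top'),a): cv2.imwrite('pics/%s1.png'%n,cv2.resize(i,(800,600),interpolation=cv2.INTER_CUBIC))
print(manip.read_state()['ee_rot'])
E
```

```text
scene {'fov_y': 45.75729519853487, 'cx': 258.408390739207, 'cy': 200.8599976758222, 'rvec': array([ 0.7,  2.7, -1. ]), 'tvec': array([ 515. , -143.5, 1547.7]), 'shot': 1}
griddle [(array([627.7,  11.3,   1.6]), 0.91)]
tap_grip [(array([608.2,  13.7, 124. ]), 0.67), (array([667.5, 382.6,  -3.8]), 0.3)]
lug_hole [(array([557.9, -77. ,  95.6]), 0.77)]
tongue_hole [(array([508.6,  32.2,  82.9]), 0.85)]
pin [(array([540.9, 439.3,  -1.7]), 0.76), (array([388.4, 281.7,   0.6]), 0.6), (array([491.4, 336.8,  14.6]), 0.58)]
pin_tip [(array([542.1, 435. ,  -4.2]), 0.96), (array([437.9, 440.2,   0.9]), 0.93), (array([389., 284.,   1.]), 0.48)]
block [(array([495.5, 332.9,  -2.4]), 0.84)]
bowl [(array([ 466.5, -351.5,    2.4]), 0.96)]
tin [(array([711.7, 114.1,  78. ]), 0.7), (array([666.2, 383.8,  -0.1]), 0.69)]
oil [(array([665.1, 382.2,  -2.5]), 0.65), (array([511.4,  31.9,  86.1]), 0.32)]
jar [(array([ 673.7, -403. ,   -1.3]), 0.67)]
brush [(array([383.1, 133.7,  -1.6]), 0.87)]
roller [(array([ 338.3, -520.4,   -2.6]), 0.84), (array([555.8, -73.6,  93.6]), 0.51)]
turner [(array([767.1, -21.1,
[... 456 characters left out ...]
 0.68), (array([434.9, 286.8,  22.8]), 0.5)]
pin_tip [(array([540.1, 437.1,  -0.3]), 0.85), (array([435.9, 436.2,   0.3]), 0.82), (array([432.4, 293.9,  17.9]), 0.52)]
block [(array([495.1, 334.4,  -6.5]), 0.57)]
bowl [(array([ 470.4, -353.5,   -3.1]), 0.78), (array([711.2, 107.9,  83.3]), 0.48)]
tin [(array([709.7, 110.2,  85.5]), 0.62)]
oil [(array([667.1, 386.5,   4.8]), 0.77), (array([510.7,  33.4,  83.8]), 0.66)]
jar [(array([ 676.1, -403.7,   -1.7]), 0.68)]
brush [(array([374.9, 138.9,  -1. ]), 0.73)]
roller [(array([ 332.2, -523.4,   -1.2]), 0.59), (array([495.9, 335.2,  15.5]), 0.27)]
turner [(array([767.4, -27.7,  98.9]), 0.84)]
[[ 0.9  0.4 -0. ]
 [ 0.4 -0.9  0. ]
 [-0.  -0.  -1. ]]
```

View pics/scene1.png

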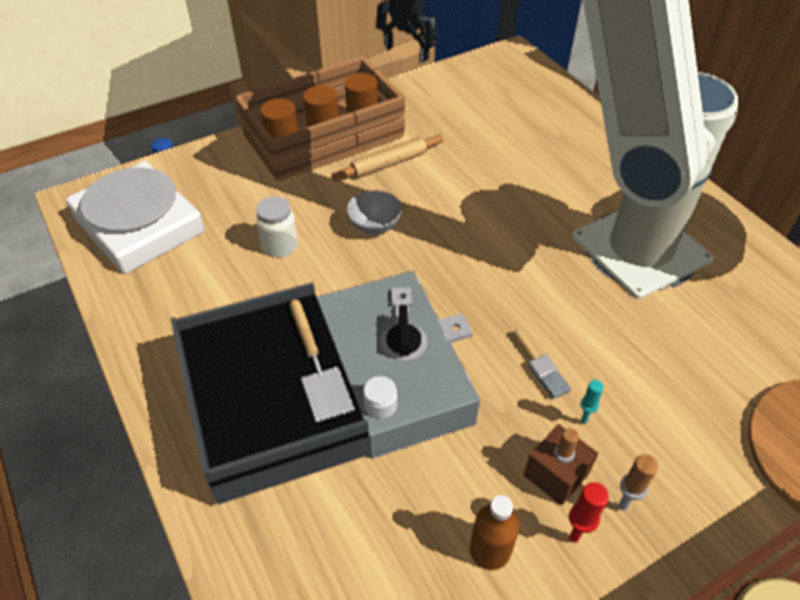

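View pics/top1.png

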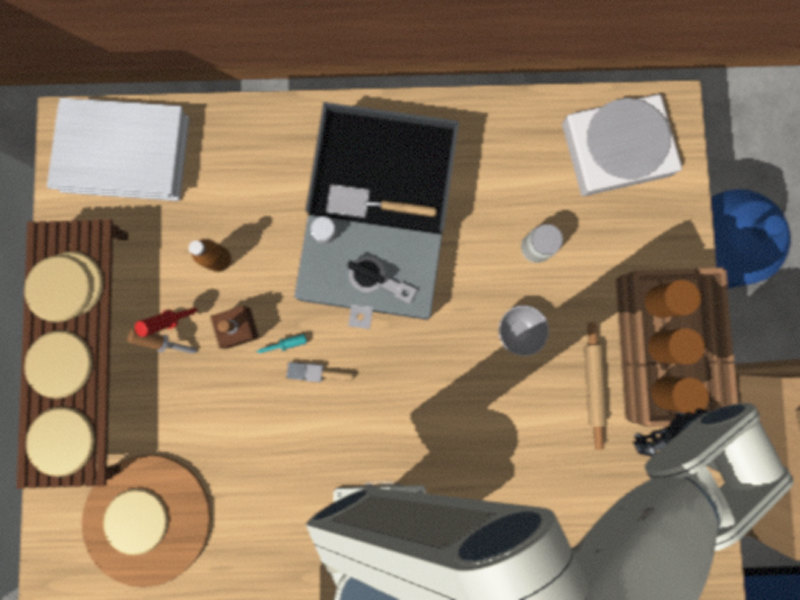

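The pin is the small brown-handled one in the dark block (scene ~ (568,445)). The larger brown, red and turquoise ones are decoys. The tap's lug points about 1.25 rad open. I'll fly above the tap.

```bash
python3 - <<'E'
from h import *
print(tool([608,15,231])); np.set_printoptions(precision=4); print(np.array(manip.read_state()['ee_rot']))
E
```

```text
[ 0.6 -0.4  0. ]
[[ 0.909   0.4167 -0.0001]
 [ 0.4167 -0.909   0.    ]
 [-0.     -0.0001 -1.    ]]
```

Call:
send_rows(
  plan=[
    [[0.559,-0.385,0,0,0,-6.25],[0.559,-0.385,0,0,0,-6.25],[0.559,-0.385,0,0,0,-6.25],[0.559,-0.385,0,0,0,-6.25],[0.559,-0.385,0,0,0,-6.25],[0.559,-0.385,0,0,0,-6.25],[0.559,-0.385,0,0,0,-6.25],[0.559,-0.385,0,0,0,-6.25],[0.559,-0.385,0,0,0,-6.25],[0.559,-0.385,0,0,0,-6.25],[0.559,-0.385,0,0,0,-6.25],[0.559,-0.385,0,0,0,-6.25],[0.559,-0.385,0,0,0,-6.25],[0.559,-0.385,0,0,0,-6.25],[0.559,-0.385,0,0,0,-6.25],[0.559,-0.385,0,0,0,-6.25],[0.559,-0.385,0,0,0,-6.25],[0.559,-0.385,0,0,0,-6.25],[0.559,-0.385,0,0,0,-6.25],[0.559,-0.385,0,0,0,-6.25]],
  ],
  claw=1,
)

```text
time_s: 3.17
ee_pos: [607.3, 13.8, 231.1]
ee_rot: [[0.468, 0.884, -0.001], [0.884, -0.468, -0.0], [-0.001, -0.001, -1.0]]
wrist_force: [0.4, -1.0, 0.6]
opening: 85.3
```

```bash
python3 - <<'E'
from h import *
p=shot('wrist'); print({k:v for k,v in p.items() if k!='color'}); s=manip.read_state(); print(s['time_s'],s['ee_pos'],s['joint_positions'])
for t in ['griddle','tap_grip','lug_hole','tongue_hole']:
    for r in manip.mark_of(p,t)[:2]: print(t,np.array(r['position']),r['conf'])
im=p['color'][:,:,::-1].copy()
for X in ([608,15,122],[560,-76,96],[509.5,33,85]):
    u=proj(p,X,True); print(u); cv2.circle(im,tuple(int(x) for x in u),2,(0,0,255),-1)
cv2.imwrite('pics/w1.png',cv2.resize(im,(800,600),interpolation=cv2.INTER_CUBIC))
E
```

```text
{'fov_y': 65.70646984690485, 'cx': 247.5908662604633, 'cy': 194.53165928146683, 'rvec': array([-2.8,  0.7,  0.1]), 'tvec': array([-530.9,  249.3,  459.1]), 'shot': 3}
3.2167 [607.4  13.5 231.2] [ 0.   0.4  1.7 -0.   1.1  0.5]
griddle [626.1  12.5  -1.6] 0.7
tap_grip [605.5  13.9 126.1] 0.57
tap_grip [560.6 -71.   96.7] 0.43
lug_hole [557.1 -72.2  97.6] 0.86
tongue_hole [510.8  30.5  88.4] 0.56
[247.3 190.5]
[247.4 276.1]
[157.  209.1]
```

View pics/w1.png

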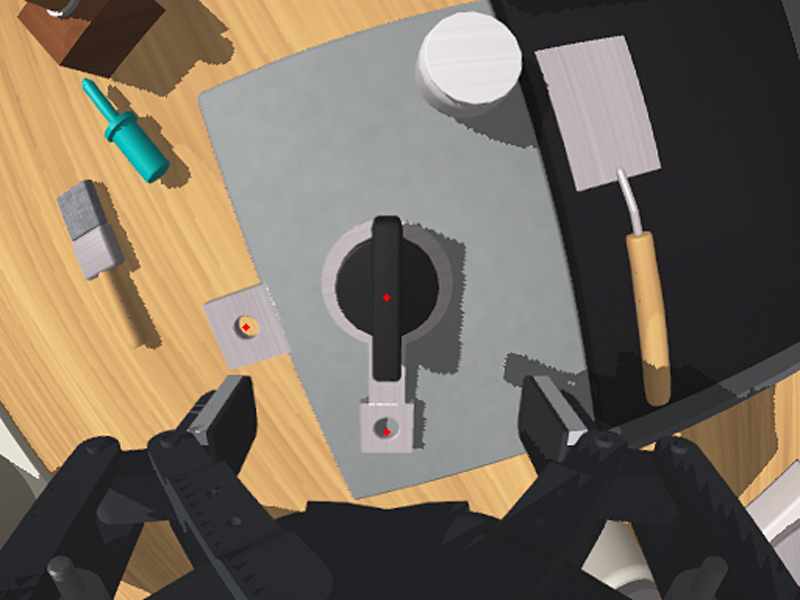

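The wrist view is clear. The bar is vertical at u≈387 and aligned with the tool x axis. The lug hole is at (386,428) and the tongue hole at (248,326).

```bash
python3 - <<'E'
from h import *
p=shot('wrist'); p['fish']=1
im=cv2.resize(p['color'],(0,0),fx=8,fy=8,interpolation=cv2.INTER_CUBIC)
def xy(u,v,z): return atz(p,u/1.5625,v/1.5625,z)
l=xy(386,428,96);t=xy(248,326,85);b=(xy(387,217,138)+xy(387,381,138))/2
print(l,t,b,'cam',ray(p,100,100)[0])
print(np.linalg.norm(l-b),np.linalg.norm((t-b)[:2]))
d=(t-b)[:2]; y=np.arctan2(-d[1],-d[0]);e=(l-b)[:2];print('yaw',y,'a',np.arctan2(e[1],e[0])+2*np.pi-np.pi-y)
E
```

```text
[561.4 -73.6  96. ] [511.9  32.4  85. ] [609.5  15.8 138. ] cam [640.2  74.6 374.3]
109.86029824960232 98.9590010809043
yaw -0.1689486382696731 a 1.2462226895788744
```

Call:
send_rows(
  plan=[
    [[0.003,0.001,0.04,0,0,0],[0.003,0.001,0.08,0,0,0],[0.003,0.001,0.11,0,0,0],[0.003,0.001,0.125,0,0,0],[0.003,0.001,0.125,0,0,0],[0.003,0.001,0.125,0,0,0]],
  ],
)

```text
time_s: 3.97
ee_pos: [609.9, 15.6, 106.1]
ee_rot: [[0.469, 0.883, -0.001], [0.883, -0.469, -0.0], [-0.001, -0.001, -1.0]]
wrist_force: [0.0, -0.6, 0.5]
opening: 85.1
```

Call:
send_rows(
  plan=[
    [[0,0,0,0,0,0],[0,0,0,0,0,0],[0,0,0,0,0,0],[0,0,0,0,0,0],[0,0,0,0,0,0],[0,0,0,0,0,0],[0,0,0,0,0,0],[0,0,0,0,0,0],[0,0,0,0,0,0],[0,0,0,0,0,0]],
  ],
  claw=0,
  newtons=40,
)

```text
time_s: 4.8
ee_pos: [608.4, 16.5, 106.9]
ee_rot: [[0.469, 0.883, -0.004], [0.883, -0.469, 0.001], [-0.001, -0.004, -1.0]]
wrist_force: [-7.3, 4.9, 11.0]
opening: 15.3
```

Call:
send_rows(
  plan=[
    [[0,0,0,0,0,1.0],[0,0,0,0,0,2.0],[0,0,0,0,0,3.0],[0,0,0,0,0,4.0],[0,0,0,0,0,5.0],[0,0,0,0,0,6.0],[0,0,0,0,0,7.0],[0,0,0,0,0,8.0],[0,0,0,0,0,9.0],[0,0,0,0,0,10.0],[0,0,0,0,0,10.8],[0,0,0,0,0,11.3],[0,0,0,0,0,11.6],[0,0,0,0,0,11.6]],
  ],
)

```text
time_s: 5.97
ee_pos: [609.3, 14.9, 107.0]
ee_rot: [[0.991, -0.134, -0.002], [-0.134, -0.991, -0.001], [-0.002, 0.001, -1.0]]
wrist_force: [3.0, -10.4, -3.2]
opening: 15.5
```

```bash
python3 - <<'E'
from h import *
s=manip.read_state();R=np.array(s['ee_rot']);print(s['ee_pos'],s['wrist_force'],s['ft_torque'],'yaw %.3f'%np.arctan2(R[1,0],R[0,0]))
E
```

```text
[609.3  14.9 107. ] [  3.  -10.4  -3.2] [-1.2 -0.6 -0.1] yaw -0.134
```

Call:
send_rows(
  plan=[
    [[0,0,0,0,0,0.25],[0,0,0,0,0,0.5],[0,0,0,0,0,0.7],[0,0,0,0,0,0.7],[0,0,0,0,0,0.7]],
  ],
)

```text
time_s: 6.38
ee_pos: [609.3, 14.7, 107.0]
ee_rot: [[0.979, -0.203, -0.002], [-0.204, -0.979, -0.002], [-0.002, 0.002, -1.0]]
wrist_force: [-0.3, -1.8, -0.4]
opening: 15.2
```

```bash
python3 - <<'E'
from h import *
s=manip.read_state();R=np.array(s['ee_rot']);print(s['ee_pos'],s['wrist_force'],s['ft_torque'],'yaw %.3f'%np.arctan2(R[1,0],R[0,0]))
E
```

```text
[609.3  14.7 107. ] [-0.3 -1.8 -0.4] [-0.1 -0.2  1.3] yaw -0.205
```

Call:
send_rows(
  plan=[
    [[0,0,0,0,0,0],[0,0,0,0,0,0],[0,0,0,0,0,0],[0,0,0,0,0,0],[0,0,0,0,0,0],[0,0,0,0,0,0],[0,0,-0.04,0,0,0],[0,0,-0.08,0,0,0],[0,0,-0.12,0,0,0],[0,0,-0.125,0,0,0],[0,0,-0.125,0,0,0]],
  ],
  claw=1,
)

```text
time_s: 7.3
ee_pos: [611.6, 14.9, 235.6]
ee_rot: [[0.979, -0.204, 0.005], [-0.204, -0.979, -0.002], [0.005, 0.001, -1.0]]
wrist_force: [-0.2, -0.5, -0.2]
opening: 85.5
```

```bash
python3 - <<'E'
from h import *
p=shot('wrist'); p['fish']=1
s=manip.read_state();R=np.array(s['ee_rot']);print(s['ee_pos'],s['ft_torque'],'yaw %.3f'%np.arctan2(R[1,0],R[0,0]))
for t in ['tap_grip','lug_hole','tongue_hole','pin','pin_tip','block']:
    for r in manip.mark_of(p,t)[:2]: print(t,np.array(r['position']),r['conf'])
im=p['color'][:,:,::-1].copy()
cv2.imwrite('pics/w2.png',cv2.resize(im,(800,600),interpolation=cv2.INTER_CUBIC))
E
```

```text
[610.1  14.9 233.1] [0. 0. 0.] yaw -0.205
tap_grip [608.   13.  124.9] 0.61
lug_hole [509.   33.1  95.3] 0.85
tongue_hole [511.2  31.5  88.8] 0.83
pin [434.8 462.3  25.4] 0.94
pin_tip [430.9 459.4  21. ] 0.91
block [497.  332.9  -5.3] 0.95
block [ 675.6 -404.2   -0.4] 0.47
```

View pics/w2.png

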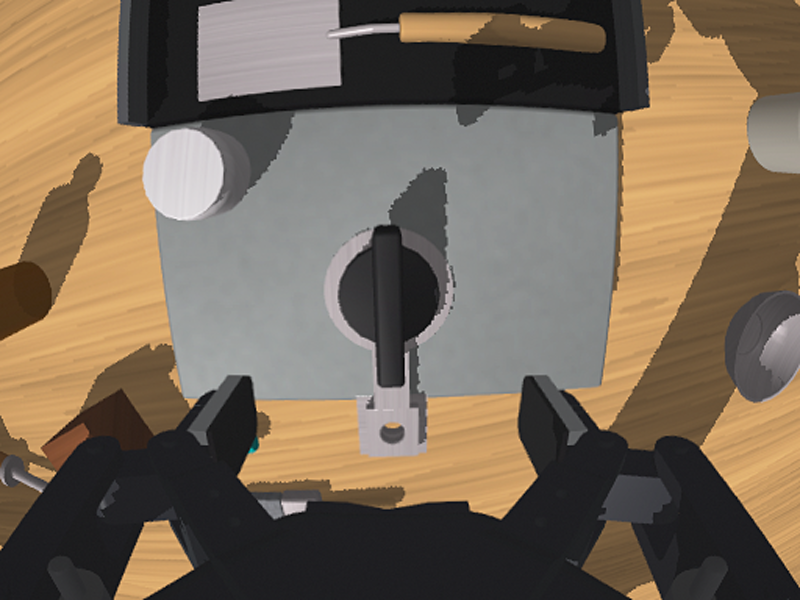

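The lug now lies over the tongue, with its hole at (392,432) and the bar pointing straight along it. Next I'll check the angle and go above the block.

Call:
send_rows(
  plan=[
    [[-0.177,-0.288,0,0,0,-1.95],[-0.177,-0.288,0,0,0,-1.95],[-0.177,-0.288,0,0,0,-1.95],[-0.177,-0.288,0,0,0,-1.95],[-0.177,-0.288,0,0,0,-1.95],[-0.177,-0.288,0,0,0,-1.95],[-0.177,-0.288,0,0,0,-1.95],[-0.177,-0.288,0,0,0,-1.95],[-0.177,-0.288,0,0,0,-1.95],[-0.177,-0.288,0,0,0,-1.95],[-0.177,-0.288,0,0,0,-1.95],[-0.177,-0.288,0,0,0,-1.95]],
  ],
)

```text
time_s: 8.65
ee_pos: [494.3, 331.7, 229.7]
ee_rot: [[1.0, -0.002, -0.006], [-0.002, -1.0, -0.003], [-0.006, 0.003, -1.0]]
wrist_force: [-0.7, 0.0, 0.7]
opening: 85.2
```

```bash
python3 - <<'E'
from h import *
p=shot('wrist'); p['fish']=1
s=manip.read_state();R=np.array(s['ee_rot']);print(s['time_s'],s['ee_pos'],s['joint_positions'],'yaw %.3f'%np.arctan2(R[1,0],R[0,0]))
for t in ['pin','pin_tip','block']:
    for r in manip.mark_of(p,t)[:3]: print(t,np.array(r['position']),r['conf'])
im=p['color'][:,:,::-1].copy()
cv2.imwrite('pics/w3.png',cv2.resize(im,(800,600),interpolation=cv2.INTER_CUBIC))
for X in ([496,333.5,136],[496,333.5,75]): print(proj(p,X,True)*1.5625)
E
```

```text
8.7 [494.5 331.4 229.9] [0.6 0.4 1.7 0.  1.1 2.1] yaw -0.002
pin [491.3 332.3  12.2] 0.78
pin [449.4 289.8  19.6] 0.75
pin [688.5 497.   27.3] 0.71
pin_tip [453.6 292.2  17.3] 0.95
pin_tip [690.8 499.9  29.1] 0.84
pin_tip [429.6 457.8  25.1] 0.7
block [499.2 332.   -2.5] 0.61
[382.5 304.3]
[383.1 278.4]
```

View pics/w3.png

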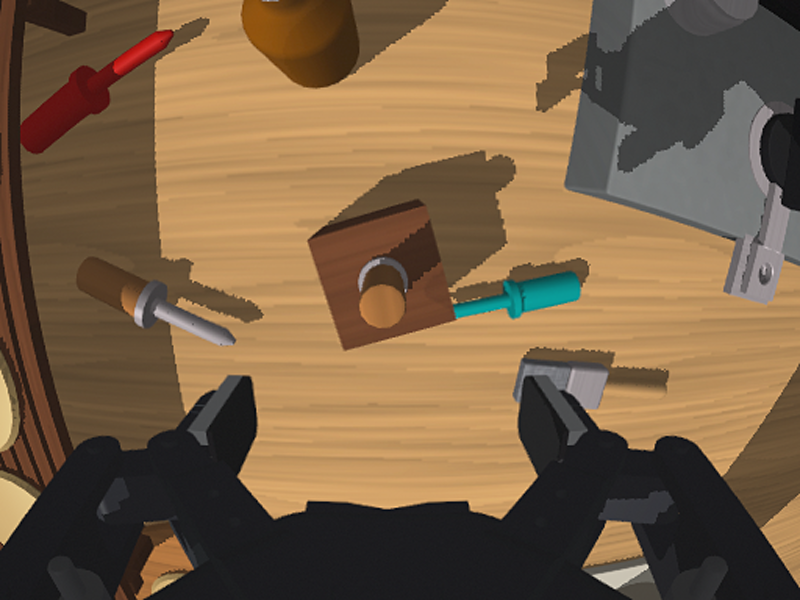

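The handle's top is at (383,304), within 1 px of what (496, 333.5) predicts. Its neighbours are lying down, well below the fingers. I'll descend and grip.

Call:
send_rows(
  plan=[
    [[0.002,-0.0023,0.04,0.03,0.06,0],[0.002,-0.0023,0.08,0.03,0.06,0],[0.002,-0.0023,0.115,0.03,0.06,0],[0.002,-0.0023,0.136,0.03,0.06,0],[0.002,-0.0023,0.136,0.03,0.06,0],[0.002,-0.0023,0.136,0.03,0.06,0]],
  ],
)

```text
time_s: 9.35
ee_pos: [495.8, 332.7, 93.5]
ee_rot: [[1.0, -0.004, -0.001], [-0.004, -1.0, -0.0], [-0.001, 0.0, -1.0]]
wrist_force: [0.9, 0.2, 0.9]
opening: 85.7
```

Call:
send_rows(
  plan=[
    [[0,0,0,0,0,0],[0,0,0,0,0,0],[0,0,0,0,0,0],[0,0,0,0,0,0],[0,0,0,0,0,0],[0,0,0,0,0,0],[0,0,0,0,0,0],[0,0,0,0,0,0],[0,0,0,0,0,0]],
  ],
  claw=0,
  newtons=40,
)

```text
time_s: 10.1
ee_pos: [496.3, 333.1, 94.6]
ee_rot: [[1.0, -0.003, 0.001], [-0.003, -1.0, 0.001], [0.001, -0.001, -1.0]]
wrist_force: [0.2, 0.1, 7.1]
opening: 25.2
```

Call:
send_rows(
  plan=[
    [[0,0,-0.02,0,0,0],[0,0,-0.05,0,0,0],[0,0,-0.085,0,0,0],[0,0,-0.115,0,0,0],[0,0,-0.125,0,0,0],[-0.005,0.035,-0.125,0,0,0],[-0.01,0.075,-0.125,0,0,0],[-0.015,0.115,-0.125,0,0,0],[-0.02,0.155,-0.125,0,0,0],[-0.025,0.195,-0.125,0,0,0],[-0.03,0.235,-0.125,0,0,0],[-0.035,0.27,-0.125,0,0,0],[-0.04,0.29,-0.125,0,0,0],[-0.04,0.301,-0.125,0,0,0],[-0.04,0.301,-0.125,0,0,0],[-0.04,0.301,-0.125,0,0,0]],
  ],
)

```text
time_s: 11.43
ee_pos: [455.4, 32.3, 219.2]
ee_rot: [[1.0, -0.005, 0.0], [-0.005, -1.0, 0.001], [0.0, -0.001, -1.0]]
wrist_force: [0.5, -0.0, -1.3]
opening: 25.4
```

```bash
python3 - <<'E'
from h import *
p=shot('wrist'); p['fish']=1
s=manip.read_state();R=np.array(s['ee_rot']);print(s['time_s'],s['ee_pos'],s['opening'],R[:,2]*1000)
for t in ['lug_hole','tongue_hole','pin_tip']:
    for r in manip.mark_of(p,t)[:2]: print(t,np.array(r['position']),r['conf'])
im=cv2.resize(p['color'][:,:,::-1],(1024,768),interpolation=cv2.INTER_CUBIC)[100:700,112:912]
cv2.imwrite('pics/w4.png',im)
for X in ([511,32,96],[s['ee_pos'][0],s['ee_pos'][1],136],[s['ee_pos'][0],s['ee_pos'][1],219+19-98]): print(proj(p,X,True)*2-[112,100])
np.save('w4.npy',dict(p),allow_pickle=True)
q=shot('scene'); np.save('s4.npy',dict(q),allow_pickle=True)
for r in manip.mark_of(q,'pin_tip')[:4]: print('scene tip',np.array(r['position']),r['conf'])
for r in manip.mark_of(q,'lug_hole')[:1]: print('lug',np.array(r['position']),r['conf'])
for z in (140,206): print(proj(q,[s['ee_pos'][0],s['ee_pos'][1],z]))
u=proj(q,[480,32,140]);u0=(u-[75,56]).astype(int)
cv2.imwrite('pics/s4.png',cv2.resize(q['color'][u0[1]:u0[1]+112,u0[0]:u0[0]+150,::-1],(750,560),interpolation=cv2.INTER_CUBIC));print(u0)
E
```

```text
11.4833 [455.5  32.8 219.3] 25.268725986418737 [    0.6     1.  -1000. ]
lug_hole [509.   33.9  99.1] 0.79
tongue_hole [512.1  32.4  83. ] 0.61
tongue_hole [509.5  33.2  96.6] 0.38
pin_tip [456.5  29.6 140.9] 0.97
pin_tip [454.2 292.   16. ] 0.92
[383.2 155.9]
[381.6 301.9]
[381.5 304.8]
scene tip [432.2 458.5  28.1] 0.71
scene tip [453.5  34.8 139. ] 0.66
scene tip [452.7 292.1  19.3] 0.6
scene tip [609.5  14.8 123.3] 0.47
lug [505.3  26.6  95.1] 0.81
[308.1 189.2]
[310.3 173.2]
[225 136]
```

View pics/w4.png

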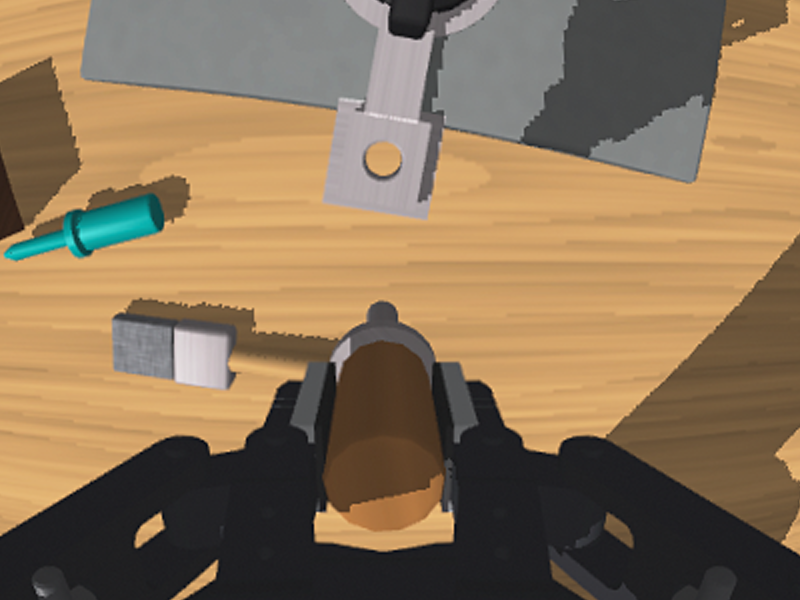

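View pics/s4.png

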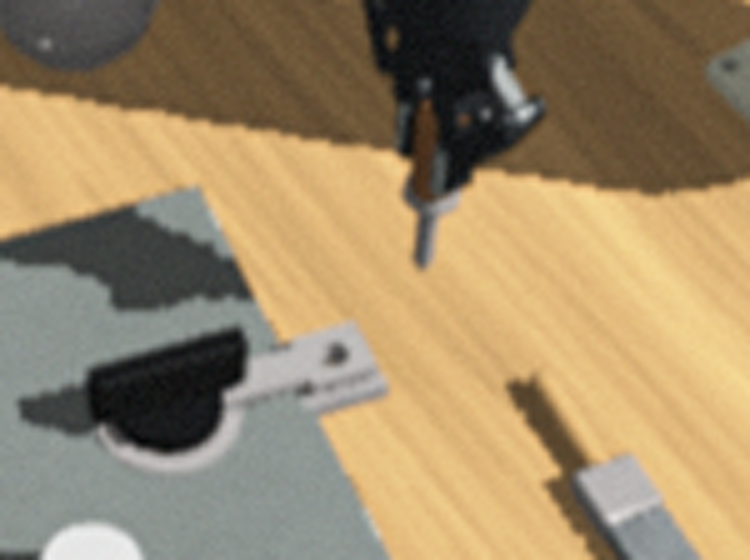

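The hole is at about (383,159) in the crop and the pin's nose at about (382,302). I'll measure both to the sub-pixel.

```bash
python3 - <<'E'
from h import *
p=np.load('w4.npy',allow_pickle=True).item()
im=p['color'].astype(int)
# hole: saturated (wood) + dark wall pixels inside lug, crop (u,v)=((x+112)/2,(y+100)/2)
c=(np.array([383,159])+[112,100])/2
x0,y0=(c-14).astype(int); w=im[y0:y0+29,x0:x0+29]
sat=w.max(2)-w.min(2); bri=w.sum(2)/3
m=((sat>45)|(bri<125)).astype(np.uint8)
n,l,st,ce=cv2.connectedComponentsWithStats(m)
for i in range(1,n): print(st[i],ce[i]+[x0,y0])
i=l[int(c[1])-y0,int(c[0])-x0]; h=ce[i]+[x0,y0]
print('hole',atz(p,*h,96),'diam px',2*np.sqrt(st[i][4]/np.pi), 'mm/px',np.linalg.norm(atz(p,h[0]+1,h[1],96)-atz(p,*h,96)))
X=np.array([455.5,32.6]); 
for z,r in ((140,0),(140,3),(148,6),(200,16),(261,13)):
  cs=[proj(p,[X[0]+r*np.cos(a),X[1]+r*np.sin(a),z],True)*2-[112,100] for a in np.linspace(0,2*np.pi,33)]
  cs=np.array(cs);print(z,r,'u',cs[:,0].min(),cs[:,0].max(),'v',cs[:,1].min(),cs[:,1].max())
u=p['color'][190:230,225:270,::-1]
g=cv2.cvtColor(p['color'],cv2.COLOR_RGB2GRAY)
for v in (200,202,204,206,208): print(v,g[v,236:258])
print('col247',g[194:212,247])
b=cv2.resize(p['color'][190:290,200:300,::-1],(600,600),interpolation=cv2.INTER_CUBIC);cv2.imwrite('pics/c4.png',b)
E
```

```text
[  4   6  20  19 301] [246.8 130.1]
hole [509.1  32.7  96. ] diam px 19.576646877473273 mm/px 0.8891493031039701
140 0 u 382.1025341218393 382.1025341218393 v 304.96315496031764 304.96315496031764
140 3 u 374.4286646053077 389.77716926911927 v 297.60707784481906 312.2631233700512
148 6 u 366.1804836151133 397.9166233962236 v 296.0161621942564 326.21814204311994
200 16 u 327.5611648068301 435.6304368052439 v 313.76333701486936 413.092420640329
261 13 u 316.52242639061564 444.69140729453875 v 426.75558658812463 531.2527260688239
200 [169 169 169 169 170 170 171 175 178 127 123 123 149 149 175 174 171 170
 170 170 170 171]
202 [175 174 174 175 179 133  82  74  71  70  71  71  72  70  67  66 120 176
 176 174 174 174]
204 [181 182 181 186 125  80  77  75  73  72  72  72  73  72  71  70  68  62
 183 183 180 179]
206 [174 174 177 148  97  80  78  76  72  72  72  72  73  72  71  69  70  67
  88 174 174 173]
208 [167 168 172 127  92  77  77  74  73  72  71  72  72  72  71  70  70  69
  60 171 170 169]
col247 [161 163 166 169 170 171 123  69  71  71  72  72  72  72  72  72  74  74]
```

View pics/c4.png

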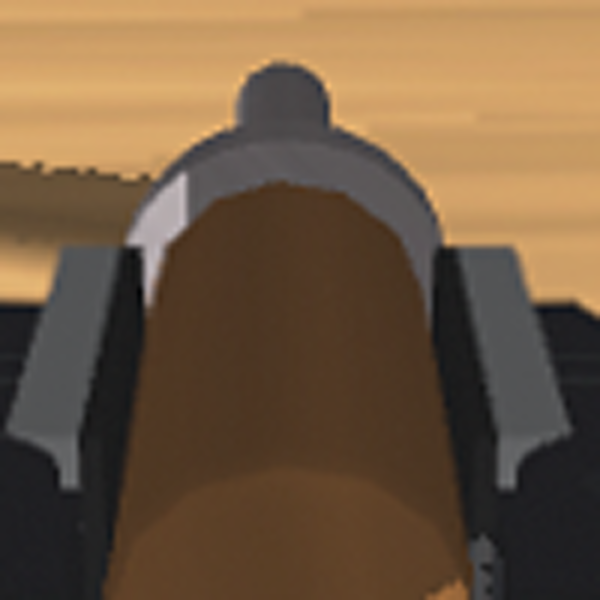

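The pin sits about 1.8 mm off its prediction in x. The hole is shifted by the same amount in this camera, so this is a calibration offset, and the relative move is 55.4 mm in x and 0 in y. That agrees with the earlier estimate of (511,32).

Call:
send_rows(
  plan=[
    [[0.03,0,0,0,0,0],[0.05,0,0,0,0,0],[0.0554,0,0,0,0,0],[0.0554,0,0,0,0,0],[0.0554,0,0.015,0,0,0],[0.0554,0,0.03,0,0,0],[0.0554,0,0.038,0,0,0],[0.0554,0,0.038,0,0,0],[0.0554,0,0.038,0,0,0]],
  ],
)

```text
time_s: 12.53
ee_pos: [509.8, 32.9, 181.2]
ee_rot: [[1.0, -0.002, -0.001], [-0.002, -1.0, 0.001], [-0.001, -0.001, -1.0]]
wrist_force: [-0.4, -0.4, -1.6]
opening: 25.3
```

```bash
python3 - <<'E'
from h import *
s=manip.read_state();print(s['time_s'],s['ee_pos'],s['wrist_force'],s['opening'],np.array(s['ee_rot'])[:,2]*1000)
q=shot('scene')
u0=(proj(q,[511,32,110])-[40,30]).astype(int);P=np.array(s['ee_pos'])
im=cv2.resize(q['color'][u0[1]:u0[1]+60,u0[0]:u0[0]+80,::-1],(800,600),interpolation=cv2.INTER_CUBIC)
for X,c in (([510.9,32.4,96],(0,0,255)),([P[0],P[1],P[2]-79.5],(0,255,0))):
    u=(proj(q,X)-u0+.5)*10-.5; cv2.circle(im,tuple(int(x) for x in u),3,c,-1)
cv2.imwrite('pics/s5.png',im)
E
```

```text
12.5333 [509.8  32.9 181.2] [-0.4 -0.4 -1.6] 25.33586171384546 [   -1.1     0.6 -1000. ]
```

View pics/s5.png

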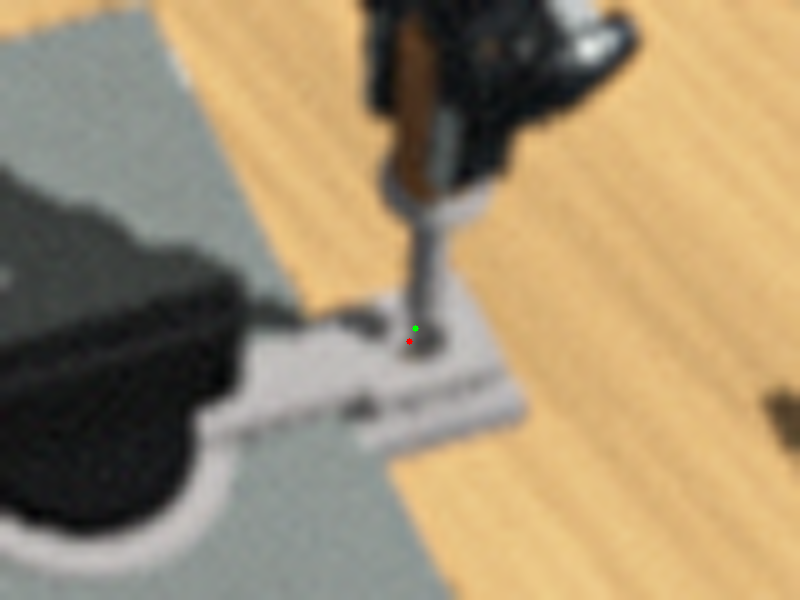

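The pin is poised over the hole, with the tip at about (420,330) and the hole at about (425,343). I'll descend slowly.

Call:
send_rows(
  plan=[
    [[0.0004,0,0.005,0,0,0],[0.0004,0,0.01,0,0,0],[0.0004,0,0.014,0,0,0],[0.0004,0,0.018,0,0,0],[0.0004,0,0.018,0,0,0]],
  ],
)

```text
time_s: 13.0
ee_pos: [510.4, 32.9, 162.9]
ee_rot: [[1.0, -0.002, -0.001], [-0.002, -1.0, 0.001], [-0.001, -0.001, -1.0]]
wrist_force: [-0.7, 0.6, -1.7]
opening: 25.0
```

Call:
send_rows(
  plan=[
    [[0,0,0.005,0,0,0],[0,0,0.01,0,0,0],[0,0,0.016,0,0,0],[0,0,0.022,0,0,0],[0,0,0.028,0,0,0],[0,0,0.034,0,0,0],[0,0,0.04,0,0,0],[0,0,0.043,0,0,0],[0,0,0.043,0,0,0],[0,0,0.043,0,0,0]],
  ],
)

```text
time_s: 13.83
ee_pos: [510.2, 32.9, 119.7]
ee_rot: [[1.0, -0.002, -0.001], [-0.002, -1.0, 0.001], [-0.001, -0.001, -1.0]]
wrist_force: [-0.2, -0.3, -1.6]
opening: 25.0
```

Call:
send_rows(
  plan=[
    [[0,0,0.002,0,0,0],[0,0,0.0035,0,0,0],[0,0,0.0045,0,0,0],[0,0,0.0045,0,0,0]],
  ],
)

```text
time_s: 14.17
ee_pos: [510.5, 33.0, 115.6]
ee_rot: [[1.0, -0.002, -0.001], [-0.002, -1.0, 0.001], [-0.001, -0.001, -1.0]]
wrist_force: [-0.8, -0.1, 2.5]
opening: 25.1
```

Contact: the collar is on the lug at the expected height. I'll open, then lift.

Call:
send_rows(
  plan=[
    [[0,0,0,0,0,0],[0,0,0,0,0,0],[0,0,0,0,0,0],[0,0,0,0,0,0],[0,0,0,0,0,0],[0,0,0,0,0,0],[0,0,0,0,0,0],[0,0,-0.03,0,0,0],[0,0,-0.065,0,0,0],[0,0,-0.1,0,0,0],[0,0,-0.12,0,0,0],[-0.04,0,-0.12,0,0,0],[-0.06,0,-0.12,0,0,0],[-0.06,0,-0.12,0,0,0],[-0.06,0,-0.12,0,0,0]],
  ],
  claw=1,
)

```text
time_s: 15.42
ee_pos: [450.0, 33.0, 236.0]
ee_rot: [[1.0, -0.002, -0.0], [-0.002, -1.0, 0.001], [-0.0, -0.001, -1.0]]
wrist_force: [-0.9, 0.2, -0.5]
opening: 85.5
```

```bash
python3 - <<'E'
from h import *
s=manip.read_state();print(s['time_s'],s['ee_pos'],s['wrist_force'])
a=[]
for n in ('wrist','scene'):
    q=shot(n)
    for t in ('pin_tip','lug_hole','tap_grip','tin','turner','brush','bowl'):
        for r in manip.mark_of(q,t)[:2]: print(n,t,np.array(r['position']),round(r['conf'],2))
    if n=='wrist': a.append(q['color'][:300,100:400])
    else:
        u0=(proj(q,[530,32,110])-[50,50]).astype(int)
        a.append(cv2.resize(q['color'][u0[1]:u0[1]+100,u0[0]:u0[0]+100],(300,300),interpolation=cv2.INTER_CUBIC))
cv2.imwrite('pics/f.png',cv2.resize(np.hstack(a)[:,:,::-1],(800,400)))
E
```

```text
15.4167 [450.  33. 236.] [-0.9  0.2 -0.5]
wrist pin_tip [454.8 289.2  17.1] 0.86
wrist lug_hole [507.2  32.8  95.5] 0.69
wrist tap_grip [606.3  14.2 126. ] 0.87
wrist turner [ 673.5 -405.1   -1.3] 0.29
wrist brush [376.1 132.5   3. ] 0.61
wrist bowl [ 463.7 -346.4   -0.8] 0.67
scene pin_tip [434.2 457.3  27.9] 0.81
scene pin_tip [506.3  33.   36.6] 0.67
scene lug_hole [506.6  29.2  94.5] 0.75
scene tap_grip [610.4  14.7 122.1] 0.93
scene tin [715.4 111.   78.8] 0.97
scene turner [762.3 -24.3  99.1] 0.61
scene brush [378.5 137.1  -1.7] 0.68
scene bowl [ 466.4 -349.     0.3] 0.56
```

View pics/f.png

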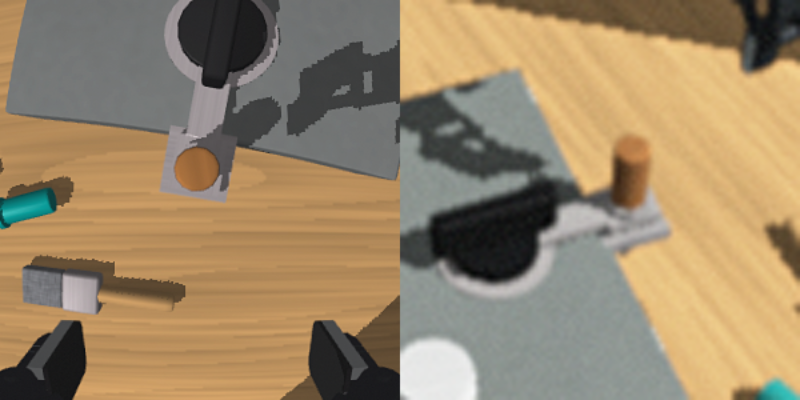

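The pin stands upright, with its collar on the lug, centred over the hole (left view ~ (197,168)). The tip is estimated at z≈36.6 mm, against 36 mm for fully home. The gripper is clear.

```bash
python3 -c "
from station import manip
print(manip.finish_job())"
```

```text
the job is handed in; nothing more can be done
None
```

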